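Index the flat-edged disc against its alignment bar

ROBOT

A 6-joint arm with a two-finger parallel gripper is mounted at the origin on a cart in front of the work surface, level with it; the furniture and walls round the work are solid. World frame = base frame: x ahead of the robot, y to its left, z up, the work surface at z = 0. Lengths are in m, angles in rad, forces in N, time in s.
With the tool pointing down it reaches from about 0.375 to 0.9 m from the base axis. Payload 3.1 kg.
Tool frame: the origin (TCP) lies midway between the tips of the shut fingers; the grasp point (between the pads) lies 19 mm behind it; z points along the fingers, y is the line along which they close (so a half turn about z gives the same grasp; the last joint's range is limited). The gripper opens to 87 mm and grips with 3 to 60 N. Pads are 19 mm wide; open, the fingers measure 117 mm over their backs; the gripper's body (75 mm by 190 mm) begins 51 mm behind the grasp point.
Start: joints at [1.151, 0.527, 1.433, -0, 1.181, -0.178], TCP at [0.149, 0.607, 0.223] pointing down, gripper open.
Joint ranges: [-3.08, 3.08], [-0.75, 2.2], [0.22, 2.44], [-1.43, 4.57], [0, 2.65], [-2.85, 2.85]. Speed limits (rad/s): [2.79, 2.79, 3.14, 3.14, 3.14, 3.14].

INTERFACE

Orientations are given as a unit quaternion [x, y, z, w].
In Python, from rig import get_obs, cams, job gives the robot as it stands.
- The arm moves only by the tool servo_tool, never from a script. Its argument "moves" is text: rows parted by semicolons, each of 5 numbers parted by spaces: the shift along the tool's x, y, z in m, then the turn about the tool's z in degrees, then the finger opening in m, from 0 to 0.087. In form: dx dy dz spin claw; .... A call has 1 to 10 rows; each row is the pose to reach, as a shift and turn from the pose commanded when the call began, along the tool's axes at that moment; what a row does not reach only later rows make up. A row lasts 1/12 s, in which the tool goes at most 41.7 mm and 7.16 degrees, less where a joint would pass 70% of its speed; a pose out of reach is approached as far as the arm can. A call with a gripper value outside its range is refused whole. The fingers move at their own pace and stop on an object; "grip_force" is the grip in N (left out, the last holds). Time passes only in rows, so rows that repeat a pose let the fingers close. It gives the time, the measured TCP pose, the force, the opening and the grip force at its end, in the units of the state.
- get_obs(): the state, without advancing time (a new reading comes with each control period).
- cams.camera(name): name is "scene" or "top" or "wrist"; returns the picture (480x640x3 uint8, blue, green, red); there is no depth.
- cams.camera_model(name): a dict with "fx", "fy", "cx", "cy" (pixels), "R" (3x3) and "t" (3): a world point X has camera coordinates R X + t. Camera axes: x right, y down, z forward; pixel columns grow to the right and rows downward; lengths in m; the calibration is good to about 2 mm. The wrist camera is an equidistant fisheye: a pixel r from the principal point sees the ray r / f radians off the axis. A picture is of the moment at which its call begins: read the wrist's pose just before it. camera_model takes no time and is no camera call; for the wrist camera it gives the pose at the moment of the call.
- job.hand_in(): hands the job in; it is judged then, once.
The state is a dict: "time": time; "q": joint angles; "joint_velocities": joint speeds; "joint_torque": joint torques, N m; "position": TCP position; "tool_rot": TCP orientation; "ft_force": force on the tool from outside, world axes, zero at the start; "moment": the same for the moment, N m; "grip_width": finger opening in m; "grip_force": force on a finger pad.
Only numpy, scipy, OpenCV 4.12 (cv2) and the standard library are available. Lean on these libraries where they do the work, as an engineer would, in place of code of your own. Each camera call takes 0.05 s, during which the arm holds its last target. There are 200 camera calls.

TASK

Two turning fixtures stand on the trolley; one carries a disc with one straight flat edge, the other a plain round disc. Turn the flat-edged disc (its upright peg gives a fingertip something to push) until its flat lies against the alignment bar on its base, and leave it there. Do not turn the round disc.

Things in the scene. Friction and masses are not known exactly. Their poses are not given: they have to be found in the camera images.
- index_plate (a joint): Turn of the flat-edged bare steel disc (100 mm across, 10 mm thick, top at z = 23 mm, flat 15 mm from the pivot), rad. 0: flat against the bar (hard stop); grows counter-clockwise seen from above, away from the bar, to 1.85. So turn it CLOCKWISE. Stiff (about 1.6 N at the peg); stays where left. A hub screw at the pivot, 22 mm across, rises 4 mm.
- index_peg (a point): Middle of the upright dark steel peg on the flat-edged disc: round, 12 mm in diameter, from the disc (z = 23 mm) to z = 55 mm, this point at z = 39 mm; collar at its foot 18 mm across, 3 mm high. It stands 38 mm from the pivot, opposite the flat, and travels on that circle. A fingertip has free room all round it.
- index_pivot (a point): Pivot of the flat-edged disc, at the height of its top (z = 23 mm), over the middle of its dark steel base (130 x 120 x 12 mm). Axes of the base: x along the bar, z up. The aluminium alignment bar spans x 26 to 62, y -28 to -15 mm from here, top at z = 30 mm; the flat meets its face at y = -15. With the flat home the peg is 38 mm in +y from here.
- round_peg (a point): Middle of the like dark peg (12 mm, top at z = 55 mm, 38 mm from its pivot) on the plain round disc (100 mm across) of the other fixture, whose base has only a small block at one corner and no bar. To be left as it is.

How it is judged:
By the outcome, as a careful person would: the job done as asked, in the order asked, and still so for the second after the job is handed in, with the robot touching nothing.
It also fails if it takes over 32 s, if anything falls off the work surface, if the arm or the gripper's body presses on something with over 40 N, if the wrist force passes 120 N, or if a joint passes its speed limit or range.

## Working session

There is one attempt and no reset: what is moved stays moved. The work goes in short steps, Python scripts to look and compute and a tool call to move; the robot and the scene stay as the last step left them, time stands still between calls to the robot, and variables do not carry over. Pictures are saved under pics/ and viewed, at most 10 in all, crops included, and the job is handed in when it is done.

Besides the shell and the picture viewer there is one more tool, called after "Call:" in YAML: its name, and indented under it one key for each argument. servo_tool: Moves the arm, as the interface text tells. Its arguments: {"type":"object","properties":{"moves":{"type":"string"},"grip_force":{"type":"number"}},"required":["moves"]}

```bash
mkdir -p pics; python3 - <<'E'
from rig import get_obs,cams
import cv2
for n in ("scene","top"):
    cv2.imwrite(f"pics/{n}0.png",cams.camera(n))
    m=cams.camera_model(n);print(n,{k:(v if isinstance(v,(int,float)) else [list(map(lambda x:round(float(x),3),r)) if hasattr(r,'__len__') else round(float(r),3) for r in v]) for k,v in m.items()})
o=get_obs();print(o['time'],o['position'],o['tool_rot'],o['ft_force'])
E
```

```text
scene {'fx': 452.6289398973836, 'fy': 452.6289398973836, 'cx': 321.37621442563386, 'cy': 245.5091775820099, 'R': [[0.862, -0.506, 0.019], [-0.376, -0.663, -0.647], [0.34, 0.551, -0.762]], 't': [-0.332, 0.382, 0.62]}
top {'fx': 613.7619002187691, 'fy': 613.7619002187691, 'cx': 325.537066473268, 'cy': 242.1631841377023, 'R': [[-0.017, -1.0, 0.007], [-0.994, 0.016, -0.11], [0.11, -0.009, -0.994]], 't': [0.219, 0.515, 0.862]}
0.1 [0.14872204 0.60636748 0.22167923] [ 1.20084694e-01  9.92763174e-01 -9.31892391e-04 -2.79762016e-04] [0.53051743 0.26967615 0.63107208]
```

View pics/scene0.png

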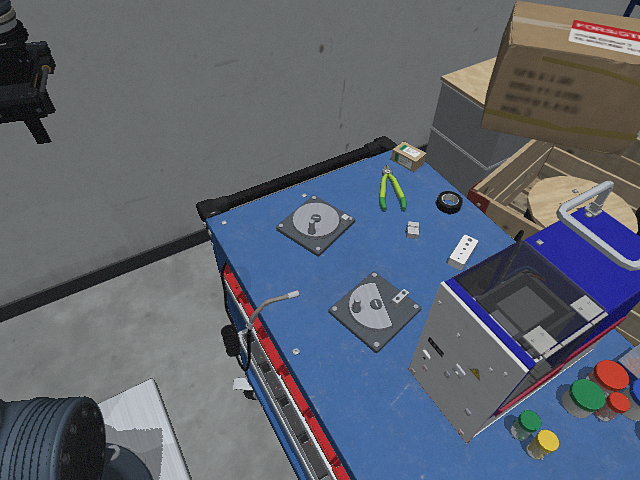

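View pics/top0.png

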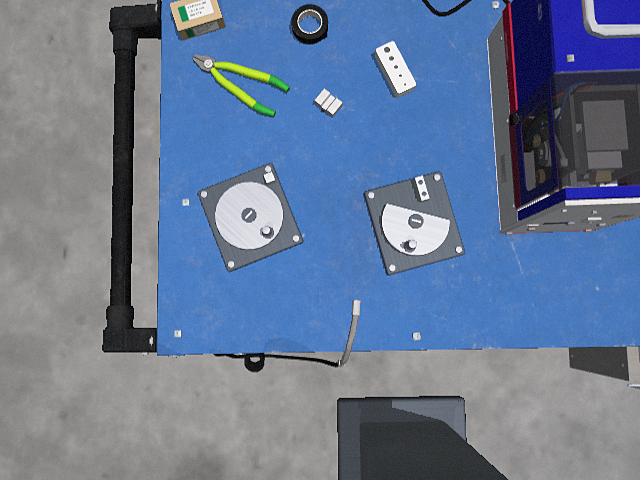

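The top view shows the flat-edged disc on the right: hub at about (415,221), peg about (409,245), bar about (422,188). The round disc is at about (249,215). In the scene view the flat disc is at about (372,305). I'll zoom in on both to pick points.

```bash
python3 - <<'E'
import cv2,numpy as np
a=cv2.imread("pics/top0.png")[165:281,357:473];b=cv2.imread("pics/scene0.png")[263:363,325:425]
a=cv2.resize(a,(400,400),interpolation=cv2.INTER_CUBIC);b=cv2.resize(b,(400,400),interpolation=cv2.INTER_CUBIC)
cv2.imwrite("pics/crop.png",np.hstack([a,b]))
E
```

```text
(no output)
```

View pics/crop.png

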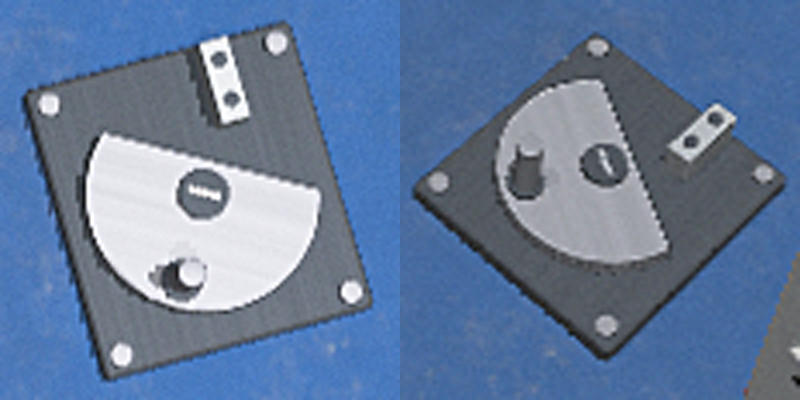

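The crop shows, in the top view: hub (203,193), bright peg top (191,271), screws at four corners, bar holes (219,59) and (231,98). In the scene view: hub (604,165), peg top about (527,153). Now I'll triangulate.

```bash
cat > h.py <<'E'
import numpy as np,cv2
from rig import get_obs,cams
from scipy.spatial.transform import Rotation as Ro
def ray(n,uv,m=None):
    m=m or cams.camera_model(n);R=np.array(m['R']);t=np.array(m['t'])
    x=(uv[0]-m['cx'])/m['fx'];y=(uv[1]-m['cy'])/m['fy']
    if n=='wrist':
        r=np.hypot(x,y);s=np.sin(r)/max(r,1e-9);d=np.array([x*s,y*s,np.cos(r)])
    else: d=np.array([x,y,1.]);
    d=d/np.linalg.norm(d);return -R.T@t,R.T@d
def plane(n,uv,z,m=None):
    c,d=ray(n,uv,m);return c+d*(z-c[2])/d[2]
def tri(rays):
    A=sum(np.eye(3)-np.outer(d,d) for c,d in rays);b=sum((np.eye(3)-np.outer(d,d))@c for c,d in rays);return np.linalg.solve(A,b)
E
python3 - <<'E'
from h import *
np.set_printoptions(precision=4,suppress=True)
T=lambda p:(357+p[0]/3.448-.35,165+p[1]/3.448-.35)
S=lambda p:(325+(p[0]-400)/4-.4,263+p[1]/4-.4)
print('hub',tri([ray('top',T((203,193))),ray('scene',S((604,165)))]),plane('top',T((203,193)),.027),plane('scene',S((604,165)),.027))
print('peg',tri([ray('top',T((191,271))),ray('scene',S((527,153)))]),plane('top',T((191,271)),.055),plane('scene',S((527,153)),.055))
ts=[(49,104),(277,42),(351,292),(121,354)];ss=[(438,181),(598,47),(764,174),(606,325)]
from itertools import permutations
P=np.array([plane('top',T(p),.013) for p in ts]);print(P,P.mean(0))
Q=np.array([plane('scene',S(p),.013) for p in ss]);print(Q,Q.mean(0))
b=[plane('top',T(p),.03) for p in [(219,59),(231,98)]];print('bar',b)
hub=plane('top',T((203,193)),.027)
xa=(P[1]-P[2])+(P[0]-P[3]);a=np.arctan2(xa[1],xa[0]);print('base x angle deg',np.degrees(a))
pg=plane('top',T((191,271)),.055)-hub
print('peg r',np.hypot(*pg[:2]),'theta',np.degrees(np.arctan2(pg[1],pg[0])-a)-90)
E
```

```text
hub [0.547  0.0787 0.0278] [0.5476 0.0783 0.027 ] [0.5468 0.0793 0.027 ]
peg [0.5105 0.0889 0.052 ] [0.5116 0.0887 0.055 ] [0.5077 0.0879 0.055 ]
[[0.5894 0.1412 0.013 ]
 [0.6151 0.0418 0.013 ]
 [0.5059 0.0142 0.013 ]
 [0.481  0.1133 0.013 ]] [0.5478 0.0776 0.013 ]
[[0.4814 0.117  0.013 ]
 [0.5902 0.144  0.013 ]
 [0.6155 0.0448 0.013 ]
 [0.5066 0.0174 0.013 ]] [0.5484 0.0808 0.013 ]
bar [array([0.6044, 0.07  , 0.03  ]), array([0.5876, 0.0655, 0.03  ])]
base x angle deg 14.314954366047914
peg r 0.0375057560678675 theta 59.60077702641382
```

```bash
python3 - <<'E'
from h import *
np.set_printoptions(precision=4,suppress=True)
print('hose tip',tri([ray('top',(357,304)),ray('scene',(295,294))]))
print('hose mid',tri([ray('top',(353,335)),ray('scene',(262,306))]))
o=get_obs();R=Ro.from_quat(o['tool_rot']).as_matrix();print(R)
print('move',R.T@(np.array([.512,.088,.17])-o['position']))
E
```

```text
hose tip [0.4275 0.167  0.0339]
hose mid [0.3747 0.1764 0.0238]
[[-0.9712  0.2384 -0.0008]
 [ 0.2384  0.9712 -0.0018]
 [ 0.0003 -0.0019 -1.    ]]
move [-0.4764 -0.4167  0.0523]
```

Call:
servo_tool:
  moves: "-0.476 -0.417 0.05 0 0.04; -0.476 -0.417 0.05 0 0.04; -0.476 -0.417 0.05 0 0.04; -0.476 -0.417 0.05 0 0.04; -0.476 -0.417 0.05 0 0.04; -0.476 -0.417 0.05 0 0.04; -0.476 -0.417 0.05 0 0.04; -0.476 -0.417 0.05 0 0.04; -0.476 -0.417 0.05 0 0.04; -0.476 -0.417 0.05 0 0.04"

```text
time: 0.93
position: [0.3877, 0.2648, 0.1895]
tool_rot: [0.12, 0.993, -0.0, -0.0]
ft_force: [1.5, 0.9, -1.2]
grip_width: 0.0405
grip_force: 0.0
```

Call:
servo_tool:
  moves: "-0.15 -0.13 0.02 0 0.04; -0.15 -0.13 0.02 0 0.04; -0.15 -0.13 0.02 0 0.04; -0.15 -0.13 0.02 0 0.04; -0.15 -0.13 0.02 0 0.04; -0.15 -0.13 0.02 0 0.04; -0.15 -0.13 0.02 0 0.04; -0.15 -0.13 0.02 0 0.04"

```text
time: 1.6
position: [0.5009, 0.1047, 0.1693]
tool_rot: [0.121, 0.993, 0.0, -0.001]
ft_force: [-0.1, -0.5, 0.3]
grip_width: 0.0398
grip_force: 0.0
```

```bash
python3 - <<'E'
from h import *
o=get_obs();print(o['time'],o['position'],o['ft_force'],o['joint_velocities'])
cv2.imwrite("pics/w1.png",cams.camera("wrist"));m=cams.camera_model("wrist");print(m)
for p in [(.547,.079,.027),(.5105,.089,.055),(.5376,.1158,.055)]:
    c=np.array(m['R'])@p+np.array(m['t']);th=np.arctan2(np.hypot(*c[:2]),c[2]);print(p,c[:2]/np.hypot(*c[:2])*th*m['fx']+[m['cx'],m['cy']])
E
```

```text
1.6 [0.5008709  0.10468931 0.16927854] [-0.14079712 -0.46650115  0.2939225 ] [ 0.02916648 -0.01157494  0.0129216  -0.0002887  -0.00087064 -0.00244915]
{'fx': 371.64829954431775, 'fy': 371.64829954431775, 'cx': 320.9350457596018, 'cy': 237.2255912499134, 'R': array([[ 2.38418724e-01,  9.71162446e-01,  1.27975954e-04],
       [ 9.39904229e-01, -2.30778045e-01,  2.51637706e-01],
       [ 2.44410624e-01, -5.98748557e-02, -9.67821496e-01]]), 't': array([-0.22213613, -0.46377032,  0.22101443])}
(0.547, 0.079, 0.027) [303.81995384 281.64605724]
(0.5105, 0.089, 0.055) [302.86299603 249.31201696]
(0.5376, 0.1158, 0.055) [344.3624339  273.48076425]
```

View pics/w1.png

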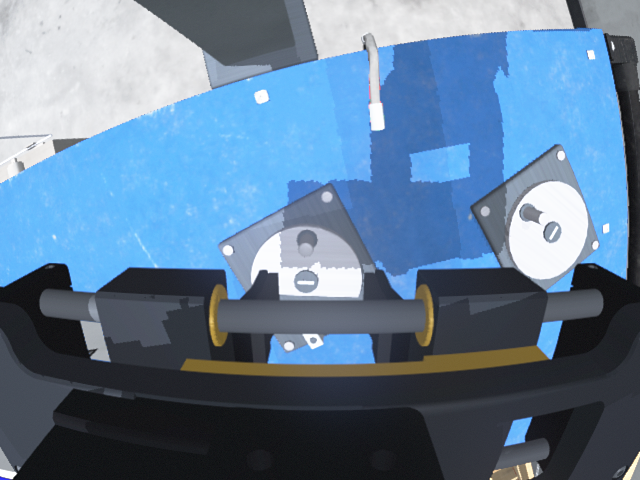

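The wrist view shows the hub at (307,282) and the peg top at about (308,249). That is roughly 3 mm in +y from my prediction, so I'll take the pivot as (0.547, 0.0805). I'll straddle the peg now.

Call:
servo_tool:
  moves: "-0.014 -0.012 0 0 0.04; -0.014 -0.012 0.04 0 0.04; -0.014 -0.012 0.07 0 0.04; -0.014 -0.012 0.1 0 0.04; -0.014 -0.012 0.12 0 0.04; -0.014 -0.012 0.133 0 0.04; -0.014 -0.012 0.133 0 0.04"

```text
time: 2.23
position: [0.5095, 0.0912, 0.0344]
tool_rot: [0.119, 0.993, -0.0, -0.003]
ft_force: [-0.9, -0.4, -0.3]
grip_width: 0.0401
grip_force: 0.0
```

```bash
python3 - <<'E'
from h import *
o=get_obs();print(o['position'],o['ft_force'])
R=Ro.from_quat(o['tool_rot']).as_matrix();P=np.array([.547,.0805]);p0=o['position']
# trajectory: TCP leads the peg by 14 mm along push direction
for th in np.arange(164,99,-6):
    a=np.radians(th);tcp=P+.038*np.array([np.cos(a),np.sin(a)])+.014*np.array([np.sin(a),-np.cos(a)])
    d=R.T@np.r_[tcp-p0[:2],0];print(th,np.round(tcp,4),'rows',np.round(d[:2],4),'spin +-',164-th)
E
```

```text
[0.50950535 0.09121719 0.03437868] [-0.9399175  -0.3660457  -0.25724861]
164 [0.5143 0.1044] rows [-0.0016  0.014 ] spin +- 0
158 [0.517  0.1077] rows [-0.0034  0.0178] spin +- 6
152 [0.52   0.1107] rows [-0.0056  0.0214] spin +- 12
146 [0.5233 0.1134] rows [-0.0082  0.0248] spin +- 18
140 [0.5269 0.1157] rows [-0.0111  0.0278] spin +- 24
134 [0.5307 0.1176] rows [-0.0144  0.0306] spin +- 30
128 [0.5346 0.1191] rows [-0.0178  0.033 ] spin +- 36
122 [0.5387 0.1201] rows [-0.0216  0.035 ] spin +- 42
116 [0.5429 0.1208] rows [-0.0255  0.0366] spin +- 48
110 [0.5472 0.121 ] rows [-0.0296  0.0378] spin +- 54
104 [0.5514 0.1208] rows [-0.0337  0.0386] spin +- 60
```

Call:
servo_tool:
  moves: "-0.001 0.007 -0.001 0 0.04; -0.0016 0.014 -0.001 0 0.04; -0.0034 0.0178 -0.001 6 0.04; -0.0056 0.0214 -0.001 12 0.04; -0.0082 0.0248 -0.001 18 0.04; -0.0111 0.0278 -0.001 24 0.04; -0.0144 0.0306 -0.001 30 0.04; -0.0178 0.033 -0.001 36 0.04; -0.0178 0.033 -0.001 36 0.04"

```text
time: 2.98
position: [0.5392, 0.1186, 0.0394]
tool_rot: [0.421, 0.907, 0.001, 0.002]
ft_force: [-0.2, 0.7, -0.3]
grip_width: 0.0402
grip_force: 0.0
```

```bash
python3 - <<'E'
from h import *
o=get_obs();print(o['position'],o['ft_force'],o['time'])
im=cams.camera("top")[150:290,340:500];sc=cams.camera("scene")[253:363,325:445]
cv2.imwrite("pics/t2.png",np.hstack([cv2.resize(im,(400,350)),cv2.resize(sc,(380,350))]))
R=Ro.from_quat(o['tool_rot']).as_matrix();P=np.array([.547,.0805]);p0=o['position'];print(R[:,1])
for th in np.arange(128,92,-6):
    a=np.radians(th);tcp=P+.038*np.array([np.cos(a),np.sin(a)])+.014*np.array([np.sin(a),-np.cos(a)])
    d=R.T@np.r_[tcp-p0[:2],0];print(th,np.round(tcp,4),'rows',np.round(d[:2],4),'spin',128-th)
E
```

```text
[0.53920624 0.11855162 0.0394027 ] [-0.19900643  0.71255311 -0.25284752] 2.9833
[0.76410429 0.64508694 0.002734  ]
128 [0.5346 0.1191] rows [ 0.0033 -0.0032] spin 0
122 [0.5387 0.1201] rows [0.0015 0.0007] spin 6
116 [0.5429 0.1208] rows [-0.0007  0.0043] spin 12
110 [0.5472 0.121 ] rows [-0.0033  0.0077] spin 18
104 [0.5514 0.1208] rows [-0.0062  0.0107] spin 24
98 [0.5556 0.1201] rows [-0.0094  0.0135] spin 30
```

View pics/t2.png

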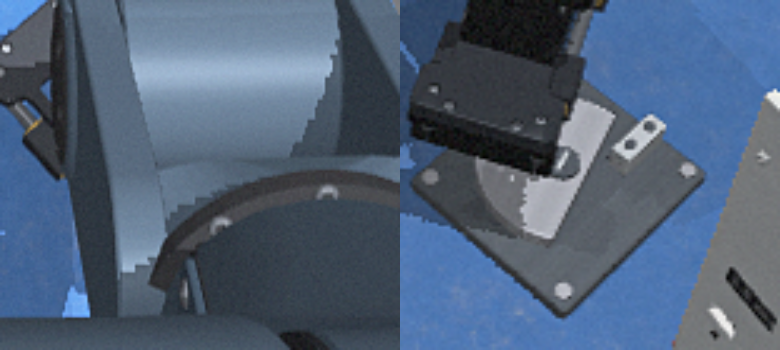

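The scene crop shows the disc partly turned, with its flat now nearer parallel to the bar, and the fingers straddling the peg. I'll continue along the arc.

Call:
servo_tool:
  moves: "-0.0007 0.0043 0.003 6 0.04; -0.002 0.006 0.003 12 0.04; -0.0033 0.0077 0.003 18 0.04; -0.005 0.0092 0.003 22 0.04; -0.0062 0.0107 0.003 26 0.04; -0.0062 0.0107 0.003 26 0.04"

```text
time: 3.58
position: [0.5497, 0.1199, 0.0352]
tool_rot: [0.614, 0.789, 0.0, -0.0]
ft_force: [-1.1, 0.5, 0.1]
grip_width: 0.04
grip_force: 0.3
```

```bash
python3 - <<'E'
from h import *
o=get_obs();R=Ro.from_quat(o['tool_rot']).as_matrix();print(o['position'],o['ft_force'],R[:,1],R[:2,:2].T@o['ft_force'][:2])
E
```

```text
[0.54965177 0.11987911 0.03524705] [-1.0959798   0.54806355  0.06745135] [ 9.69183484e-01  2.46339934e-01 -1.03069030e-04] [ 0.80115772 -0.92719558]
```

Now aligned with the bar. I'll push along tool y in small steps until the force shows the hard stop.

Call:
servo_tool:
  moves: "0 0.001 0 0 0.04; 0 0.002 0 0 0.04; 0 0.003 0 0 0.04; 0 0.003 0 0 0.04"

```text
time: 3.92
position: [0.5512, 0.1205, 0.0348]
tool_rot: [0.614, 0.79, -0.001, -0.001]
ft_force: [-3.9, -0.6, 2.9]
grip_width: 0.0402
grip_force: 2.1
```

Call:
servo_tool:
  moves: "0 0.001 0 0 0.04; 0 0.002 0 0 0.04; 0 0.003 0 0 0.04; 0 0.003 0 0 0.04"

```text
time: 4.25
position: [0.5513, 0.1205, 0.0345]
tool_rot: [0.614, 0.79, -0.003, -0.003]
ft_force: [-9.4, -2.9, 7.2]
grip_width: 0.0404
grip_force: 4.5
```

The tool is blocked and the force is rising, so the flat is on the hard stop. I'll centre the fingers around the peg, lift clear and move aside to look.

Call:
servo_tool:
  moves: "0 -0.008 0 0 0.04; 0 -0.017 0 0 0.04; 0 -0.017 0 0 0.04; 0 -0.017 -0.04 0 0.04; 0 -0.017 -0.08 0 0.04; 0 -0.017 -0.12 0 0.04; 0 -0.017 -0.16 0 0.04; 0 -0.017 -0.16 0 0.04"

```text
time: 4.92
position: [0.5457, 0.1172, 0.2028]
tool_rot: [0.614, 0.789, 0.006, 0.007]
ft_force: [1.6, -0.7, 0.3]
grip_width: 0.04
grip_force: 0.0
```

```bash
python3 - <<'E'
from h import *
o=get_obs();print(o['position'],o['ft_force'],o['time'])
sc=cams.camera("scene")[180:360,260:440];w=cams.camera("wrist")[150:400,180:430]
cv2.imwrite("pics/s3.png",np.hstack([cv2.resize(sc,(400,400),interpolation=cv2.INTER_CUBIC),cv2.resize(w,(400,400))]))
E
```

```text
[0.54567823 0.11722419 0.20284928] [ 1.58457876 -0.66421085  0.30719424] 4.9167
```

View pics/s3.png

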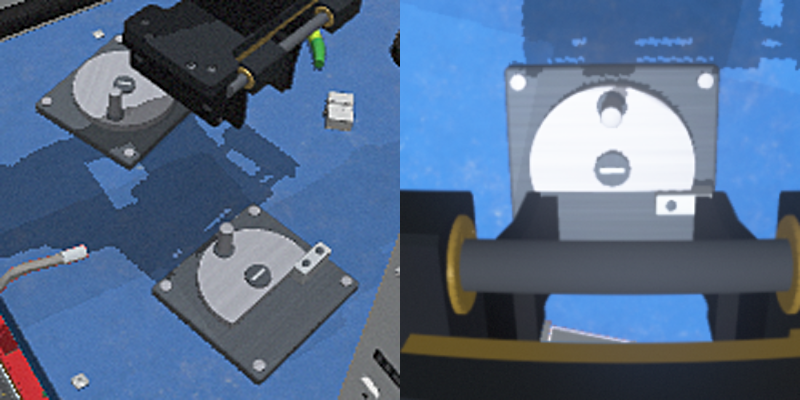

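The flat lies along the bar's face: in the scene crop the flat runs into the bar at about (310,255), and in the wrist crop it meets the bar at about (675,195) with the peg straight opposite. The round disc is as it was, and the arm is clear.

```bash
python3 -c "
from rig import job;print(job.hand_in())"
```

```text
the job is handed in; nothing more can be done
None
```

The flat-edged disc is turned clockwise until its flat rests against the alignment bar, the round disc was not touched, and the job was handed in at about 5 s with the arm clear.

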